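Hold the bangle's lid open at 60 degrees

ROBOT

A 7-joint arm with a two-finger parallel gripper is mounted at the origin on the work surface. World frame = base frame: x ahead of the robot, y to its left, z up, the work surface at z = 0. Lengths are in m, angles in rad, forces in N, time in s.
With the tool pointing down it reaches from about 0.425 to 0.925 m from the base axis. Payload 6.8 kg.
Tool frame: the origin (TCP) lies at the very end of the fingers, on their centre line; the grasp point (between the pads) lies 19 mm behind it; z points along the fingers, y is the line along which they close (so a half turn about z gives the same grasp; the last joint's range is limited). The gripper opens to 85 mm and grips with 20 to 120 N. Pads are 22 mm wide; open, the fingers measure 114 mm over their backs; the gripper's body (76 mm by 85 mm) begins 54 mm behind the grasp point. The pads swing forward as they close: fully open they stand 13 mm farther back than shut.
Start: joints at [-1.398, 0.477, 0.022, 1.555, -0.011, 1.109, -0.083], TCP at [0.187, 0.649, 0.231] pointing down, gripper open.
Joint ranges: [-2.96, 2.96], [-0.34, 2.1], [-1.41, 1.46], [0.24, 2.44], [-1.37, 4.51], [0.17, 1.92], [-2.96, 2.96]. Speed limits (rad/s): [2.39, 2.39, 3.14, 3.14, 3.14, 3.14, 3.14].

INTERFACE

Orientations are given as a rotation vector (axis times angle).
In Python, from bench import r gives the robot as it stands. The module is installed in compiled form; this text tells all that it offers.
- The arm moves only by the tool servo_tool, never from a script. Its argument "commands" is a list of rows, each a list of 7 numbers: the turn, a rotation vector about the world's x, y, z in degrees, then the shift along the world's x, y, z in mm, then the closure, from 0 (fully open) to 1 (shut). A call has 1 to 5 rows; each row is the pose to reach, as a shift and turn from the pose commanded when the call began; what a row does not reach only later rows make up. A row lasts 1/12 s, in which the tool goes at most 41.7 mm and 7.16 degrees, less where a joint would pass 70% of its speed; a pose out of reach is approached as far as the arm can. A call with a gripper value outside its range is refused whole. The fingers move at their own pace and stop on an object; "force" is the grip in N (left out, the last holds). Time passes only in rows, so rows that repeat a pose let the fingers close. It gives the time, the measured TCP pose, the force, the opening and the grip force at its end, in the units of the state.
- r.get_obs(): the state, without advancing time (a new reading comes with each control period).
- r.grab_frame(name): name is "side" or "top" or "wrist"; returns (picture, depth): 420x560x3 uint8, blue, green, red; 420x560 float32, m along the optical axis (not along the pixel's ray), 0 where there is no reading.
- r.camera_info(name): a dict with "vertical_fov" (degrees; the focal length in pixels is half the picture's height over the tangent of half this angle, whatever the lens; pixels are square), "cx", "cy" (the principal point, pixels), "cam_to_world" (4x4, takes a point from camera to world coordinates); the wrist camera has in their place "T_tool_cam" (4x4, takes a point from camera to tool coordinates, whose origin is the TCP and whose axes are the flange's). Camera axes: x right, y up, looking along -z (the intrinsics and any distortion apply to the point x, -y, -z); pixel columns grow to the right and rows downward; lengths in m; the calibration is good to about 2 mm. A picture is of the moment at which its call begins: read the wrist's pose just before it. camera_info takes no time and is no camera call.
- r.hand_in(): hands the job in; it is judged then, once.
The state is a dict: "clock": time; "joints": joint angles; "qvel": joint speeds; "tau": joint torques, N m; "tcp_pos": TCP position; "orientation": TCP orientation; "contact_force": force on the tool from outside, world axes, zero at the start; "moment": the same for the moment, N m; "grip_width": finger opening in m; "gripper_force": force on a finger pad.
Only numpy, scipy, OpenCV 4.12 (cv2) and the standard library are available. Lean on these libraries where they do the work, as an engineer would, in place of code of your own. Each camera call takes 0.05 s, during which the arm holds its last target. There are 200 camera calls.

TASK

One of the jewelry box's two compartments holds the round bangle, the other a bar brooch; look through the windows, then lift the lid over the bangle and hold it open at 60 degrees from shut, so that someone can reach in. The lid falls shut by itself, so finish while still holding it still at that angle with the fingers; keep the brooch's lid shut, and leave the jewelry and everything else on the dresser where it is.

Things in the scene. Friction and masses are not known exactly. Their poses are not given: they have to be found in the camera images.
- jewel_box: Grey plastic jewelry box, fixed to the dresser top: 140 mm deep (its x) by 280 mm wide (its y) by 75 mm high without lids, walls and floor 5 mm. Origin: centre of its underside. Its front faces its -x, towards the robot; +y is its left half as the robot sees it. A wall at y = 0 divides it into a left and a right compartment, each with its own lid.
- lid_left (a joint): Opening angle of the lid over the left (+y) compartment, rad: 0 shut (as at the start), growing as the front edge rises; stop at 1.75. The lid is a grey frame, 136 mm wide, 140 mm deep and 9 mm high over the box rim, with a clear window. It is hinged along the box's back (+x) top edge, weighs about 0.15 to 0.3 kg and falls shut by its own weight when it is let go below about 1.5 rad.
- lid_right (a joint): The same for the lid over the right (-y) compartment.
- lid_left_pull (a point): Centre of the left lid's pull: a grey round bar, 14 mm thick, 28 mm long, parallel to the hinge (box y), centred 24 mm in front of the middle of the lid's front edge on a stem 12 mm wide and 6 mm thick; free space all round. 80 mm above the dresser when shut. Fixed to the lid: 164 mm from the hinge axis along the lid and 5 mm above it.
- lid_right_pull (a point): The same for the right lid.
- lid_left_hinge (a point): Point on the left lid's hinge axis, at the middle of the lid's width: 75 mm up, on the box's back edge. The hinge axis runs along the box's y.
- lid_right_hinge (a point): The same for the right lid.
- bangle: Brass bangle: a plain ring 64 mm across, 50 mm inside, 10 mm high, lying flat in one of the two compartments, seen through the lid's window. Origin: centre of its underside.
- brooch: Brass bar brooch, 50 mm long, 10 mm wide, with a round boss 22 mm across in the middle, 8 mm high, lying in the other compartment. Origin: centre of its underside.
- lipstick_a: Black lipstick tube, 21 mm in diameter, 74 mm tall, standing in front of the box's middle. Origin: centre of its underside.
- lipstick_b: Lipstick tube like the first, standing to the left of the box or to its right.
- lipstick_c: Lipstick tube like the first, standing on the other side of the box.
- nail_file: Aluminium nail file lying flat to the right (-y) of the box, 150 x 14 x 4 mm. Origin: centre of its underside, x along its length.
- toner_bottle: Closed glass toner bottle, 56 mm in diameter, 150 mm tall, standing behind the box. Origin: centre of its underside.

How it is judged:
At the end, for the whole second after the job is handed in: The lid over the compartment with the bangle stands at 60 degrees, give or take 8 (0.907 to 1.187 rad), at rest (under 0.1 rad/s), carried by the fingers (at least 0.15 N between fingers and lid), and the other lid is shut (under 0.06 rad), all through the last second (((y of bangle in the frame of jewel_box above 0 m and value of joint lid_left between 0.907 and 1.187 rad and velocity of joint lid_left between -0.1 and 0.1 rad/s and contact force between the fingers and lid_left above 0.15 N and value of joint lid_right below 0.06 rad) or (y of bangle in the frame of jewel_box below 0 m and value of joint lid_right between 0.907 and 1.187 rad and velocity of joint lid_right between -0.1 and 0.1 rad/s and contact force between the fingers and lid_right above 0.15 N and value of joint lid_left below 0.06 rad))); the arm keeps its last pose, push and grip.
It fails at once if the lid over the brooch is lifted ((y of bangle in the frame of jewel_box above 0 m and value of joint lid_right above 0.15 rad) or (y of bangle in the frame of jewel_box below 0 m and value of joint lid_left above 0.15 rad)).
It fails at once if a bystander on the dresser is pushed more than 3 cm (distance of any of lipstick_a, lipstick_b, lipstick_c, nail_file, toner_bottle from where it was at the start of the episode above 0.03 m).
It fails at once if a standing lipstick or the bottle is knocked over (angle between any of lipstick_a, lipstick_b, lipstick_c, toner_bottle's own z axis and vertical above 0.5 rad).
It fails at once if the jewelry is shifted more than 3 cm (distance of any of bangle, brooch from where it was at the start of the episode above 0.03 m).
It also fails if it takes over 32 s, if anything falls off the work surface, if the arm or the gripper's body presses on something with over 40 N, if the wrist force passes 120 N, or if a joint passes its speed limit or range.

## Working session

There is one attempt and no reset: what is moved stays moved. The work goes in short steps, Python scripts to look and compute and a tool call to move; the robot and the scene stay as the last step left them, time stands still between calls to the robot, and variables do not carry over. Pictures are saved under pics/ and viewed, at most 10 in all, crops included, and the job is handed in when it is done.

Besides the shell and the picture viewer there is one more tool, called after "Request:" by a JSON object that holds its "api" and its "payload". servo_tool: Moves the arm, as the interface text tells. Its arguments: {"type":"object","properties":{"commands":{"type":"array"},"force":{"type":"number"}},"required":["commands"]}

```bash
mkdir -p pics; cat > h.py <<'E'
import numpy as np, cv2
from bench import r
def info(n):
    c=r.camera_info(n); return c
def px2w(n,u,v,d=None,z=None):
    c=r.camera_info(n); f=210/np.tan(np.radians(c["vertical_fov"])/2)
    T=np.array(c["cam_to_world"]); ray=np.array([(u-c["cx"])/f,-(v-c["cy"])/f,-1.])
    if d is None:
        w=T[:3,:3]@ray; d=(z-T[2,3])/w[2]
    return T[:3,:3]@(ray*d)+T[:3,3]
E
python3 - <<'E'
from h import *
for n in("top","side"):
    p,d=r.grab_frame(n); cv2.imwrite(f"pics/{n}.png",p); np.save(f"{n}_d.npy",d)
    print(n,r.camera_info(n))
print(r.camera_info("wrist"))
print(r.get_obs())
E
```

```text
top {'vertical_fov': 48.79603950266033, 'cx': 281.86055010851896, 'cy': 213.98352182102602, 'cam_to_world': array([[-0.02257381,  0.98178507, -0.18864915,  0.39485004],
       [-0.99962568, -0.0250831 , -0.01092431, -0.01035939],
       [-0.01545723,  0.18833193,  0.98198379,  0.94508462],
       [ 0.        ,  0.        ,  0.        ,  1.        ]])}
side {'vertical_fov': 53.854694913439296, 'cx': 286.42100450702765, 'cy': 210.05764448483575, 'cam_to_world': array([[ 0.85360305,  0.30542462, -0.42199247,  0.22626642],
       [-0.52046934,  0.53388104, -0.6663953 , -0.54852272],
       [ 0.02176025,  0.7884712 ,  0.61468663,  0.55795451],
       [ 0.        ,  0.        ,  0.        ,  1.        ]])}
{'vertical_fov': 60.44649205932989, 'cx': 282.8288245794074, 'cy': 206.62908507686595, 'T_tool_cam': array([[ 4.54337629e-04,  9.64975953e-01,  2.62337958e-01,
         6.56295221e-02],
       [ 9.99999892e-01, -4.12588301e-04, -2.14226684e-04,
         7.83034759e-04],
       [-9.84860265e-05,  2.62338027e-01, -9.64976036e-01,
        -1.42652645e-01],
       [ 0.00000000e+00,  0.00000000e+00,  0.00000000e+00,
         1.00000000e+00]])}
{'clock': 0.1, 'joints': array([-1.39808516,  0.47773743,  0.02234869,  1.55629362, -0.01148458,
        1.10929352, -0.08309645]), 'qvel': array([-8.52252705e-05,  7.68545093e-04,  1.28849710e-03, -3.27463477e-03,
        2.38300046e-04,  8.29158809e-04,  1.51989299e-03]), 'tau': array([ 4.46467791e-03, -5.97756958e+01,  1.61330022e+00, -2.81950629e+01,
        1.27471896e-02,  5.05972712e-03, -6.64154598e-06]), 'tcp_pos': array([0.18694278, 0.64807391, 0.23043455]), 'orientation': array([-4.39596305e-01, -3.11059072e+00,  2.51468682e-03]), 'contact_force': array([-0.3331213 ,  0.12572333,  0.6468246 ]), 'moment': array([-0.01173051, -0.03043316, -0.01093163]), 'gripper_force': 0.0, 'grip_width': 0.08517928556298897}
```

View pics/top.png

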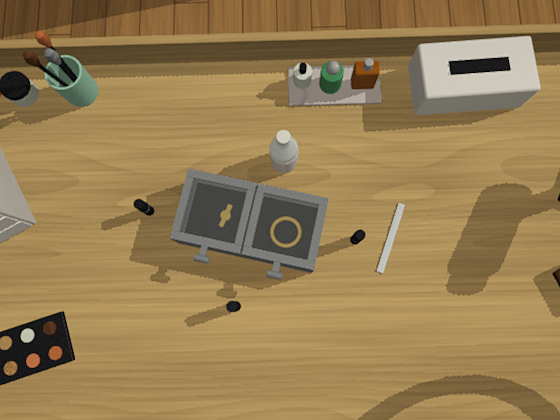

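View pics/side.png

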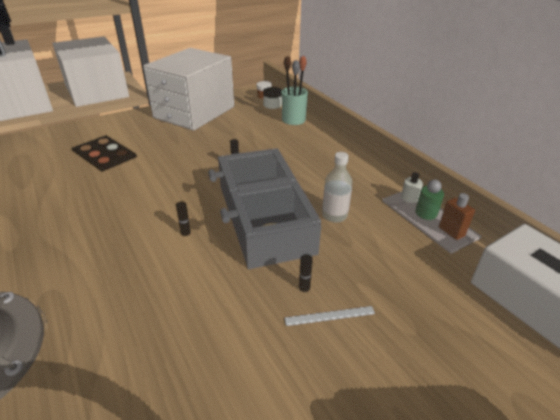

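The top view shows the box with the bangle (286,232) in the right compartment and the brooch (226,215) in the left. The right pull is at about (276,270) and the left at (203,255). The lipsticks are at (233,306), (145,207) and (358,237). The side view agrees, with the right pull at about (232,214).

```bash
python3 - <<'E'
from h import *
p=cv2.imread("pics/top.png"); d=np.load("top_d.npy"); 
# height map
H,W=d.shape
c=r.camera_info("top"); f=210/np.tan(np.radians(c["vertical_fov"])/2);T=np.array(c["cam_to_world"])
u,v=np.meshgrid(np.arange(W),np.arange(H))
P=np.stack([(u-c["cx"])/f*d,-(v-c["cy"])/f*d,-d],-1)@T[:3,:3].T+T[:3,3]
z=P[...,2]
print("table z",np.median(z[340:400,150:400]))
s=p.astype(int); grey=(s.max(2)-s.min(2)<14)
for nm,(a,b,x0,x1) in dict(Lpull=(250,264,190,214),Rpull=(262,280,264,290)).items():
    m=np.zeros((H,W),bool); m[a:b,x0:x1]=1; m&=(z>0.06)&(z<.1)
    q=P[m]; print(nm,len(q),q.mean(0),q.min(0),q.max(0))
# lid top: largest region z 0.075..0.092 in grey
m=(z>.07)&(z<.1); m[:165]=0; m[285:]=0; m[:,:165]=0; m[:,335:]=0
n,l,st,_=cv2.connectedComponentsWithStats(m.astype(np.uint8)); k=1+st[1:,4].argmax()
ys,xs=np.where(l==k); print(st[k],np.median(z[l==k]))
mm=cv2.morphologyEx((l==k).astype(np.uint8),cv2.MORPH_OPEN,np.ones((13,13)))
ct=max(cv2.findContours(mm,0,2)[0],key=cv2.contourArea)
w=np.array([px2w("top",*q[0],z=.084)[:2] for q in ct],np.float32)
rc=cv2.minAreaRect(w);print(rc,cv2.boxPoints(rc))
for uv in[(276,275),(268,274),(284,277),(203,259),(276,271)]: print(uv,px2w("top",*uv,z=.083),P[uv[1],uv[0]])
for uv in[(233,306),(358,237),(145,207),(283,137)]: print(uv,P[uv[1],uv[0]])
for uv in[(286,232)]: print(px2w("top",*uv,z=.013))
big=cv2.resize(p[160:320,165:345],None,fx=4,fy=3.75*4/3.75,interpolation=2);cv2.imwrite("pics/c.png",big[:600])
E
```

```text
table z -0.000211747718195876
Lpull 150 [0.48356409 0.15165285 0.08446984] [0.47304061 0.13835207 0.07634872] [0.49585423 0.16652926 0.09006753]
Rpull 197 [0.45462657 0.01334854 0.08378904] [ 0.43849388 -0.01198515  0.0613566 ] [0.47008701 0.03129342 0.08948488]
[  170   168   158   112 10911] 0.08252087479580994
((0.5387902855873108, -0.006169646978378296), (0.1376674920320511, 0.14047656953334808), 76.54338073730469) [[ 0.45446205 -0.05676857]
 [ 0.59108204 -0.08945875]
 [ 0.6231185   0.04442928]
 [ 0.48649853  0.07711945]]
(276, 275) [0.44584681 0.01266427 0.083     ] [0.44566555 0.01258243 0.08606421]
(268, 274) [0.44803256 0.02743595 0.083     ] [0.44790476 0.02734513 0.08507172]
(284, 277) [ 0.44183013 -0.00204465  0.083     ] [ 4.46369316e-01 -1.24128073e-03 -2.94099233e-04]
(203, 259) [0.47869775 0.14831618 0.083     ] [0.47827498 0.14751612 0.08734668]
(276, 271) [0.45320552 0.01251565 0.083     ] [0.45307322 0.01246379 0.0849545 ]
(233, 306) [0.39135358 0.09331091 0.07596944]
(358, 237) [ 0.51434642 -0.14398112  0.07263295]
(145, 207) [0.58682243 0.269234   0.05472929]
(283, 137) [ 0.6886349  -0.00677443  0.15125183]
[ 0.53638172 -0.00756823  0.013     ]
```

View pics/c.png

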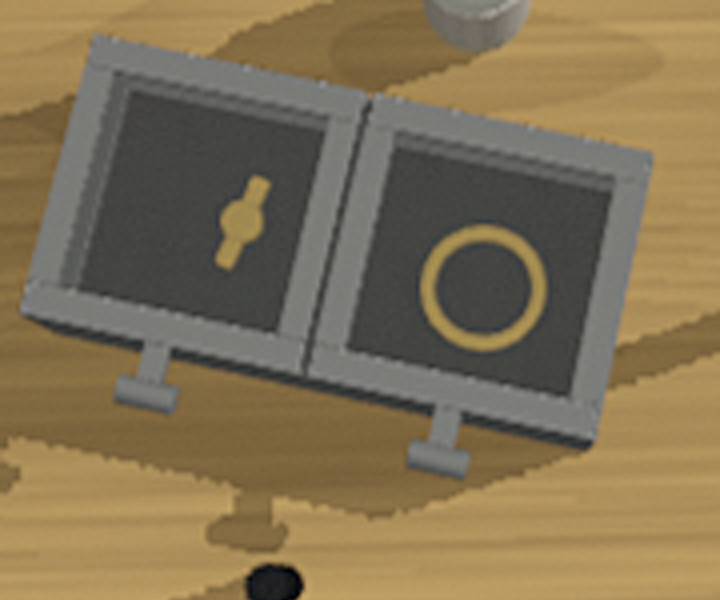

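Request:
{"api": "servo_tool", "payload": {"commands": [[0, 0, 0, 20, -34, 0, 0.2], [0, 0, 0, 40, -68, 0, 0.2], [0, 0, 0, 60, -102, 0, 0.2], [0, 0, 0, 80, -136, 0, 0.3], [0, 0, 0, 100, -170, 0, 0.4]]}}

```text
clock: 0.52
tcp_pos: [0.2876, 0.4766, 0.2309]
orientation: [-0.439, -3.111, 0.001]
contact_force: [-0.0, -0.1, 0.9]
grip_width: 0.0516
gripper_force: 0.0
```

Request:
{"api": "servo_tool", "payload": {"commands": [[0, 0, 0, 20, -34, 0, 0.4], [0, 0, 0, 40, -68, 0, 0.4], [0, 0, 0, 60, -102, 0, 0.4], [0, 0, 0, 80, -136, 0, 0.4], [0, 0, 0, 100, -170, 0, 0.4]]}}

```text
clock: 0.93
tcp_pos: [0.3875, 0.3066, 0.2312]
orientation: [-0.439, -3.11, 0.0]
contact_force: [0.3, 0.4, -0.8]
grip_width: 0.0511
gripper_force: 0.0
```

Request:
{"api": "servo_tool", "payload": {"commands": [[0, 0, 0, 14, -36, 0, 0.4], [0, 0, 0, 28, -72, 0, 0.4], [0, 0, 0, 38, -110, 0, 0.4], [0, 0, 0, 45, -150, 0, 0.4], [0, 0, 2.6, 50, -190, 0, 0.4]]}}

```text
clock: 1.35
tcp_pos: [0.4372, 0.1166, 0.2312]
orientation: [0.369, 3.12, -0.0]
contact_force: [1.7, -0.7, 0.2]
grip_width: 0.0511
gripper_force: 0.0
```

Request:
{"api": "servo_tool", "payload": {"commands": [[0, 0, 0, 3, -34, 0, 0.4], [0, 0, 0, 6, -68, -10, 0.4], [0, 0, 0, 9, -101, -20, 0.4], [0, 0, 0, 9, -101, -30, 0.4], [0, 0, 0, 9, -101, -30, 0.4]]}}

```text
clock: 1.77
tcp_pos: [0.4446, 0.0156, 0.1997]
orientation: [-0.375, -3.116, 0.002]
contact_force: [-0.4, 1.2, -0.7]
grip_width: 0.0509
gripper_force: 0.0
```

```bash
python3 - <<'E'
from h import *
from scipy.spatial.transform import Rotation as R
o=r.get_obs(); p,d=r.grab_frame("wrist"); cv2.imwrite("pics/w.png",p)
print(o["tcp_pos"],o["orientation"])
c=r.camera_info("wrist"); f=210/np.tan(np.radians(c["vertical_fov"])/2)
T=np.eye(4);T[:3,:3]=R.from_rotvec(o["orientation"]).as_matrix();T[:3,3]=o["tcp_pos"];T=T@c["T_tool_cam"]
v,u=np.mgrid[:420,:560]
P=np.stack([(u-c["cx"])/f*d,-(v-c["cy"])/f*d,-d],-1)@T[:3,:3].T+T[:3,3]
np.save("P.npy",P)
a=np.radians(13.46);ux=np.array([np.cos(a),-np.sin(a)]);uy=np.array([np.sin(a),np.cos(a)])
rel=P[...,:2]-[.4465,.0155]; s=rel@ux;t=rel@uy;z=P[...,2]
m=(abs(s)<.03)&(abs(t)<.03)&(z>.05)&(z<.1)&(s<.012)
print(m.sum(),"s",np.percentile(s[m],[1,99]),"zmax",np.percentile(z[m],98))
b=m&(abs(s)<.005); print("t",np.percentile(t[b],[1,50,99]))
E
```

```text
[0.44461607 0.01562563 0.19972042] [-3.75449380e-01 -3.11602435e+00  2.05140721e-03]
779 s [-0.00581952  0.0116247 ] zmax 0.08779209802600825
t [-0.01209685  0.00188063  0.01514365]
```

View pics/w.png

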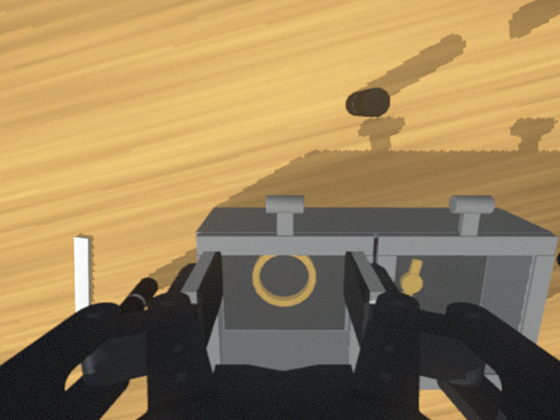

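The wrist view confirms the bangle under the right lid (284,278) and its pull at (285,203), centred between the fingers. I'll descend around the bar.

Request:
{"api": "servo_tool", "payload": {"commands": [[0, 0, 0, 3, 1, -30, 0.4], [0, 0, 0, 3, 1, -60, 0.4], [0, 0, 0, 3, 1, -85, 0.4], [0, 0, 0, 3, 1, -105, 0.4], [0, 0, 0, 3, 1, -120, 0.4]]}}

```text
clock: 2.23
tcp_pos: [0.4486, 0.0205, 0.0799]
orientation: [-0.364, -3.119, -0.0]
contact_force: [0.3, 0.4, 0.3]
grip_width: 0.0514
gripper_force: 0.0
```

Request:
{"api": "servo_tool", "payload": {"commands": [[0, 0, 0, 0, 0, -8, 0.4], [0, 0, 0, 0, 0, -14, 0.4], [0, 0, 0, 0, 0, -14, 0.4]]}}

```text
clock: 2.48
tcp_pos: [0.4489, 0.0195, 0.0669]
orientation: [-0.367, -3.119, -0.0]
contact_force: [-0.2, -0.4, 0.1]
grip_width: 0.0513
gripper_force: 0.0
```

Request:
{"api": "servo_tool", "payload": {"commands": [[0, 0, 0, 0, 0, 0, 0.6], [0, 0, 0, 0, 0, 0, 0.7], [0, 0, 0, 0, 0, 0, 0.8], [0, 0, 0, 0, 0, 0, 0.8], [0, 0, 0, 0, 0, 0, 0.8]], "force": 25}}

```text
clock: 2.9
tcp_pos: [0.4489, 0.0159, 0.0685]
orientation: [0.372, 3.119, -0.003]
contact_force: [-3.3, -8.6, 8.7]
grip_width: 0.0272
gripper_force: 25.9
```

Request:
{"api": "servo_tool", "payload": {"commands": [[0, 0, 0, 1, -2, 14, 0.8], [0, 0, 0, 3, -3, 28, 0.8], [0, 0, 0, 7, -4, 42, 0.8], [0, 0, 0, 11, -5, 56, 0.8], [0, 0, 0, 17, -6, 69, 0.8]]}}

```text
clock: 3.32
tcp_pos: [0.4664, 0.0115, 0.1379]
orientation: [0.37, 3.118, -0.001]
contact_force: [1.9, -3.8, -5.3]
grip_width: 0.0274
gripper_force: 24.9
```

```bash
python3 - <<'E'
from h import *
p,d=r.grab_frame("side"); cv2.imwrite("pics/s2.png",p)
o=r.get_obs(); print(o)
E
```

```text
{'clock': 3.3667, 'joints': array([-0.48991493,  0.26850183,  0.3878974 ,  2.14797679, -0.14778625,
        0.74719767,  1.32779649]), 'qvel': array([ 0.00571202,  0.01655302, -0.01212471,  0.04360635, -0.0269939 ,
       -0.05380111,  0.01557839]), 'tau': array([-2.51437873e+00, -3.35680211e+01,  9.35847647e-01, -2.14673746e+01,
       -7.73866754e-01, -2.23620951e+00, -2.72424513e-03]), 'tcp_pos': array([0.46753623, 0.01129153, 0.13975102]), 'orientation': array([3.70968376e-01, 3.11713257e+00, 4.72811821e-04]), 'contact_force': array([-2.45897917, -3.49110236,  1.14660387]), 'moment': array([-0.78474791,  1.00345757, -0.02004289]), 'gripper_force': 25.318708419799805, 'grip_width': 0.027650796997329318}
```

View pics/s2.png

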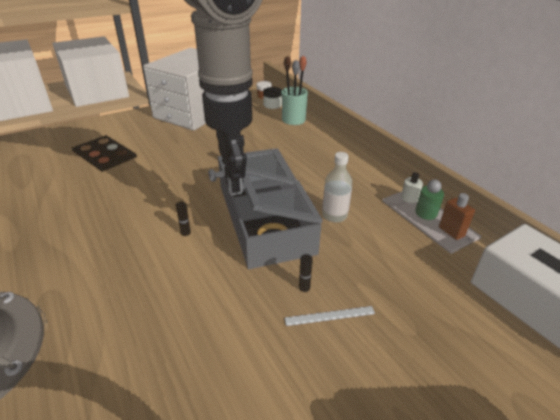

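The side view shows the right lid about 25° up with its front edge raised and the bangle visible at (272,230). The left lid is shut and nothing else has moved.

Request:
{"api": "servo_tool", "payload": {"commands": [[0, 0, 0, 7, -2, 12, 0.8], [0, 0, 0, 15, -4, 24, 0.8], [0, 0, 0, 24, -6, 36, 0.8], [0, 0, 0, 33, -8, 46, 0.8], [0, 0, 0, 44, -10, 55, 0.8]]}}

```text
clock: 3.78
tcp_pos: [0.5093, 0.0011, 0.1921]
orientation: [-0.371, -3.119, 0.002]
contact_force: [-1.4, -4.7, -3.5]
grip_width: 0.0275
gripper_force: 26.4
```

Request:
{"api": "servo_tool", "payload": {"commands": [[0, 0, 0, 6, -2, 4, 0.8], [0, 0, 0, 11, -3, 8, 0.8], [0, 0, 0, 17, -4, 12, 0.8], [0, 0, 0, 23, -6, 16, 0.8], [0, 0, 0, 23, -6, 16, 0.8]]}}

```text
clock: 4.2
tcp_pos: [0.5336, -0.005, 0.208]
orientation: [0.371, 3.119, -0.002]
contact_force: [-3.3, -4.6, -0.4]
grip_width: 0.0275
gripper_force: 26.7
```

```bash
python3 - <<'E'
from h import *
for n in("side","top"):
    p,d=r.grab_frame(n); cv2.imwrite(f"pics/{n}3.png",p); np.save(f"{n}3_d.npy",d)
    c=r.camera_info(n); f=210/np.tan(np.radians(c["vertical_fov"])/2);T=np.array(c["cam_to_world"])
    v,u=np.mgrid[:420,:560]
    P=np.stack([(u-c["cx"])/f*d,-(v-c["cy"])/f*d,-d],-1)@T[:3,:3].T+T[:3,3]
    a=np.radians(13.46);ux=np.array([np.cos(a),-np.sin(a)]);uy=np.array([np.sin(a),np.cos(a)])
    rel=P[...,:2]-[.6069,-.0225]; s=rel@ux;t=rel@uy;z=P[...,2]
    m=(t>-.075)&(t<-.045)&(s>-.1)&(s<.03)&(z>.1)&(z<.23)   # right strip of right lid, clear of the hand
    A=np.degrees(np.arctan2(z[m]-.075,-s[m])); print(n,m.sum(),"lid angle",np.percentile(A,[10,50,90]))
    if m.sum()>30:
        k=np.linalg.svd(np.c_[s[m],z[m]]-[s[m].mean(),z[m].mean()],full_matrices=False)[2][0]; print("slope",np.degrees(np.arctan2(k[1],-k[0])))
    l=(t>.08)&(t<.2)&(s>-.14)&(s<0)&(z>.07); print("left lid max z",np.percentile(z[l],[50,98]) if l.any() else None)
o=r.get_obs(); print(o["tcp_pos"],o["orientation"],o["contact_force"],o["gripper_force"],o["grip_width"],o["clock"])
E
```

```text
side 307 lid angle [60.19266919 62.32170477 66.76672057]
slope -120.80976787650147
left lid max z [0.08075859 0.08350919]Traceback (most recent call last):
  File "<stdin>", line 10, in <module>
    return _quantile_unchecked(
        a, q, axis, out, overwrite_input, method, keepdims, weights)
    return _ureduce(a,
                    func=_quantile_ureduce_func,
    ...<5 lines>...
                    overwrite_input=overwrite_input,
                    method=method)
    r = func(a, **kwargs)
    result = _quantile(arr,
                       quantiles=q,
    ...<2 lines>...
                       out=out,
                       weights=wgt)
    slices_having_nans = np.isnan(arr[-1, ...])
                                  ~~~^^^^^^^^^
IndexError: index -1 is out of bounds for axis 0 with size 0
```

View pics/side3.png

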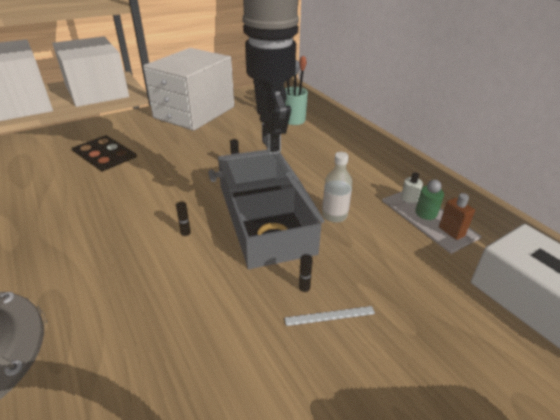

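The side view shows the lid standing steep with the pull in the fingers at about (272,140), the bangle in place at (272,232), and the left lid and bystanders unmoved. The fitted slope is about 59°, and the arc geometry also gives 60°. I'll let it settle, then hand in.

Request:
{"api": "servo_tool", "payload": {"commands": [[0, 0, 0, 0, 0, 0, 0.8], [0, 0, 0, 0, 0, 0, 0.8], [0, 0, 0, 0, 0, 0, 0.8], [0, 0, 0, 0, 0, 0, 0.8], [0, 0, 0, 0, 0, 0, 0.8]]}}

```text
clock: 4.72
tcp_pos: [0.5323, -0.0046, 0.2072]
orientation: [-0.37, -3.119, 0.002]
contact_force: [-3.4, -4.9, -0.7]
grip_width: 0.0269
gripper_force: 26.7
```

```bash
python3 - <<'E'
from h import *
o=r.get_obs(); print(o["tcp_pos"],abs(o["qvel"]).max(),o["contact_force"],o["gripper_force"],o["grip_width"])
if o["gripper_force"]>15 and abs(o["tcp_pos"][2]-.208)<.006: print(r.hand_in())
E
```

```text
[ 0.53228804 -0.00460516  0.20724393] 0.0028279366098484626 [-3.37283257 -4.93097332 -0.67834468] 26.65217489004135 0.026884483157667192
the job is handed in; nothing more can be done
None
```

I handed the job in with the right lid, the one over the bangle, held still by the fingers at about 60° (measured 59–60°); the left lid stayed shut and nothing else appeared to have moved, but no verdict came back.

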